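# Release the yellow beads down the chute

## Task

One of the two rocking levers on the tin chute holds back the three yellow beads: press down the red pad on its outer end so that its gate lifts, keep it down until all three yellow beads are in the cane basket, then let go so that the gate drops shut. The brown beads stay waiting behind their own closed gate. Do not touch any bead, and leave the abacus, pot, padlock and ruler where they are.

Things in the scene. Friction and masses are not known exactly. Their poses are not given: they have to be found in the camera images.
- chute: slanted twin-lane tin chute on legs; place and yaw vary. Origin on the table under the two gates, midway between lanes; x points up the chute (away from the basket), y to the left lane, z up. Lane centres at y +0.03 (left) and -0.03 (right), 50 mm wide, walls 28 mm; floor 115 mm up at the gates (x 0), sloping 11 degrees, from x -0.10 (low lip) to 0.15; beyond it a white shelf. Fixed.
- lever_left (a joint): rocking lever of the left (+y) lane. 0 = at rest, level, gate shut; grows as its red pad is pressed down, to a stop at 0.45 rad. Beads pass from about 0.32 rad (pad 30 mm down); 0.38 rad (pad 35 mm down) is comfortably open. Sprung: pad force about 2 N at the start, 4 to 5 N near the stop; swings back to 0 when let go.
- lever_right (a joint): rocking lever of the right (-y) lane. 0 = at rest, level, gate shut; grows as its red pad is pressed down, to a stop at 0.45 rad. Beads pass from about 0.32 rad (pad 30 mm down); 0.38 rad (pad 35 mm down) is comfortably open. Sprung: pad force about 2 N at the start, 4 to 5 N near the stop; swings back to 0 when let go.
- pad_left (a point): centre of the top face of the round red press pad (50 mm across, 8 mm thick) on the outer end of the left blue lever, about 170 mm above the table, at x 0, y +0.225 in the chute frame, 95 mm outward of the lever's pivot (along the chute's x, at y +0.13, z 0.16). The space below and outside it is free. It sinks with the lever.
- pad_right (a point): centre of the top face of the round red press pad (50 mm across, 8 mm thick) on the outer end of the right blue lever, about 170 mm above the table, at x 0, y -0.225 in the chute frame, 95 mm outward of the lever's pivot (along the chute's x, at y -0.13, z 0.16). The space below and outside it is free. It sinks with the lever.
- basket: round woven-cane basket under the low lip of the chute, 168 mm across the rim, 72 mm high, inner floor 6 mm up; origin at the centre of its underside, z up. Fixed.
- yellow_1: yellow wooden bead, 36 mm ball; origin at its centre. Waits in a queue of three yellow beads behind one gate (number 1 counted from the gate), all three in the same lane; which lane is yellow varies.
- yellow_2: yellow wooden bead, 36 mm ball; origin at its centre. Waits in a queue of three yellow beads behind one gate (number 2 counted from the gate), all three in the same lane; which lane is yellow varies.
- yellow_3: yellow wooden bead, 36 mm ball; origin at its centre. Waits in a queue of three yellow beads behind one gate (number 3 counted from the gate), all three in the same lane; which lane is yellow varies.
- brown_1: dark brown wooden bead, 36 mm ball; origin at its centre. Waits in a queue of three brown beads behind one gate (number 1 counted from the gate), all three in the same lane; which lane is brown varies.
- brown_2: dark brown wooden bead, 36 mm ball; origin at its centre. Waits in a queue of three brown beads behind one gate (number 2 counted from the gate), all three in the same lane; which lane is brown varies.
- brown_3: dark brown wooden bead, 36 mm ball; origin at its centre. Waits in a queue of three brown beads behind one gate (number 3 counted from the gate), all three in the same lane; which lane is brown varies.
- abacus: bystander: yellow-beaded abacus lying flat, 140 x 200 x 22 mm; origin at the centre of its underside
- pot: bystander: glossy brown clay pot, 104 mm across the belly, 95 mm high; origin at the centre of its underside
- padlock: bystander: brass padlock lying flat, about 45 x 80 x 18 mm; origin under the centre of its case
- ruler: bystander: wooden ruler lying flat, 30 x 200 x 5 mm; origin at the centre of its underside
Things that resemble listed ones, but are neither listed nor needed, are in the scene too. Several things look just like the basket: the one meant starts farthest to the robot's left.

How it is judged:
By the outcome, as a careful person would: the job done as asked, in the order asked, and still so for the second after the job is handed in, with the robot touching nothing.
It also fails if it takes over 32 s, if anything falls off the work surface, if the arm or the gripper's body presses on something with over 40 N, if the wrist force passes 120 N, or if a joint passes its speed limit or range.

## Robot

A 7-joint arm with a two-finger parallel gripper is mounted at the origin on the work surface. World frame = base frame: x ahead of the robot, y to its left, z up, the work surface at z = 0. Lengths are in m, angles in rad, forces in N, time in s.
With the tool pointing down it reaches from about 0.425 to 0.8 m from the base axis. Payload 8.3 kg.
Tool frame: the origin (TCP) lies between the finger pads; the fingertips stand 25 mm ahead of it and the grasp point (between the pads) lies 6 mm ahead of it (bot.nose_length is the distance from the TCP to the fingertips, in m); z points along the fingers, y is the line along which they close (so a half turn about z gives the same grasp; the last joint's range is limited). The gripper opens to 85 mm and grips with 20 to 120 N. Pads are 22 mm wide; open, the fingers measure 114 mm over their backs; the gripper's body (76 mm by 85 mm) begins 54 mm behind the grasp point. The pads swing forward as they close: fully open they stand 13 mm farther back than shut.
Start: joints at [1.146, 0.383, 0.016, 1.37, -0.006, 1.388, -0.046], TCP at [0.221, -0.585, 0.226] pointing down, gripper open.
Joint ranges: [-2.95, 2.95], [-0.25, 2.06], [-1.52, 1.56], [0.18, 2.33], [-1.44, 4.58], [0.02, 2.06], [-3.01, 3.01]. Speed limits (rad/s): [2.39, 2.39, 3.01, 3.01, 3.14, 3.14, 3.14].

## Interface

Orientations are given as a unit quaternion [x, y, z, w].
In Python, from rig import bot gives the robot as it stands. The module is installed in compiled form; this text tells all that it offers.
- The arm moves only by the shell command python3 -m inch 'ROWS' [OPENING] [FORCE]. ROWS is JSON, a list of rows, each an object of numbers: "dx", "dy", "dz": the shift along the world's x, y, z in cm; "ax", "ay", "az": the turn, a rotation vector about the world's x, y, z in rad. In form: [{"dx": .., "dy": .., "dz": .., "ax": .., "ay": .., "az": ..}, ...]. A call has 1 to 5 rows; each row shifts and turns the commanded pose from where the row before left it; what a row does not reach is not made up. A row lasts 1/12 s, in which the tool goes at most 41.7 mm and 7.16 degrees, less where a joint would pass 70% of its speed; a pose out of reach is approached as far as the arm can. A call is refused whole if a number of a shift passes 4.17 or a number of a turn 0.125, either way. A call with a gripper value outside its range is refused whole. OPENING is the opening, from -1 (shut) to 1 (fully open), so that 0 is half open, set as the call begins (- or left out, the last holds). The fingers move at their own pace and stop on an object; FORCE is the grip in N (left out, the last holds). Time passes only in rows, so rows that do not move let the fingers close. It gives the time, the measured TCP pose, the force, the opening and the grip force at its end, in the units of the state.
- bot.get_obs(): the state, without advancing time (a new reading comes with each control period).
- bot.get_image(name): name is "scene" or "top"; returns a dict with "img" (420x560x3 uint8, blue, green, red), "intrinsics" (3x3 intrinsics, pixels), "dist" ([k1, k2, p1, p2, k3] as OpenCV has them; the pictures are not rectified), "R" (3x3) and "t" (3): a world point X has camera coordinates R X + t. Camera axes: x right, y down, z forward; pixel columns grow to the right and rows downward; lengths in m; the calibration is good to about 2 mm. A picture is of the moment at which its call begins. There is no depth.
- bot.sign_off(): hands the job in; it is judged then, once.
Trained networks look in a picture, given as the dict that the camera call returned (one of the last four; its "shot" number tells which), for a name from the list of things; names that differ only in an ending like _2 or _b are one class to them, and where a whole thing is asked for, a point or a joint stands for the part that bears it (a point fixed in the world has none). Each returns a list of dicts, best first, with "score" (0 to 1); they miss things now and then, are a little off and sometimes report something else, mostly with a low value. They report only what shows in the picture. A call takes as long as a camera call. They do not tell look-alikes from the thing itself.
- bot.recognise(picture, label): "at" ([x, y, z] in m, in world coordinates, good to about 4 mm: the middle of the surface that is visible of it).
The state is a dict: "time": time; "joint_pos": joint angles; "joint_velocities": joint speeds; "effort": joint torques, N m; "tcp_pos": TCP position; "tcp_rot": TCP orientation; "contact_force": force on the tool from outside, world axes, zero at the start; "torque": the same for the moment, N m; "opening": finger opening in m; "grip_force": force on a finger pad.
Only numpy, scipy, OpenCV 4.12 (cv2) and the standard library are available. Lean on these libraries where they do the work, as an engineer would, in place of code of your own. Each camera call takes 0.05 s, during which the arm holds its last target. There are 200 camera calls.

## Working session

There is one attempt and no reset: what is moved stays moved. The work goes in short steps, Python scripts to look and compute and a shell command to move; the robot and the scene stay as the last step left them, time stands still between calls to the robot, and variables do not carry over. Pictures are saved under pics/ and viewed, at most 10 in all, crops included, and the job is handed in when it is done.

```bash
mkdir -p pics
python3 - <<'E'
from rig import bot
import cv2,numpy as np
for n in("scene","top"):
    p=bot.get_image(n); cv2.imwrite(f"pics/{n}0.png",p["img"])
    for l in("pad_left","lever_left","yellow_1","brown_1","basket","chute","abacus","pot"):
        for d in bot.recognise(p,l)[:7]:
            X=np.array(d["at"]); uv=cv2.projectPoints(X[None],cv2.Rodrigues(p["R"])[0],p["t"],p["intrinsics"],np.array(p["dist"]))[0].ravel()
            print(n,l,round(d["score"],2),X.round(3),uv.round(0))
o=bot.get_obs();print(o["time"],o["tcp_pos"],o["tcp_rot"],bot.nose_length)
E
```

```text
scene pad_left 0.94 [0.502 0.181 0.164] [344. 224.]
scene lever_left 0.81 [0.5   0.182 0.164] [344. 223.]
scene lever_left 0.46 [0.377 0.381 0.063] [414. 222.]
scene yellow_1 0.69 [0.606 0.002 0.161] [268. 246.]
scene yellow_1 0.61 [0.608 0.442 0.023] [435. 303.]
scene yellow_1 0.54 [0.682 0.033 0.134] [275. 280.]
scene yellow_1 0.51 [ 0.532 -0.003  0.148] [272. 226.]
scene brown_1 0.55 [0.564 0.059 0.156] [293. 237.]
scene brown_1 0.48 [0.602 0.063 0.163] [293. 248.]
scene basket 0.93 [0.303 0.002 0.048] [288. 189.]
scene basket 0.93 [ 0.312 -0.236  0.034] [213. 184.]
scene basket 0.86 [ 0.178 -0.396  0.04 ] [178. 148.]
scene chute 0.98 [0.68  0.032 0.139] [274. 278.]
scene chute 0.63 [0.605 0.002 0.162] [268. 245.]
scene abacus 0.72 [ 0.418 -0.454  0.018] [136. 202.]
scene pot 0.95 [0.378 0.382 0.063] [414. 222.]
scene pot 0.51 [0.565 0.06  0.158] [294. 237.]
scene pot 0.46 [0.607 0.    0.163] [267. 246.]
top pad_left 0.77 [0.494 0.194 0.164] [219. 202.]
top lever_left 0.64 [0.494 0.194 0.164] [219. 202.]
top yellow_1 0.74 [ 0.514 -0.136  0.163] [322. 197.]
top yellow_1 0.5 [0.634 0.03  0.142] [271. 161.]
top yellow_1 0.49 [0.594 0.    0.163] [280. 172.]
top yellow_1 0.39 [ 0.525 -0.006  0.151] [282. 194.]
top brown_1 0.61 [0.592 0.063 0.162] [260. 172.]
top brown_1 0.57 [0.521 0.055 0.152] [263. 195.]
top basket 0.81 [ 0.19  -0.399 -0.   ] [392. 295.]
top basket 0.78 [0.346 0.007 0.003] [277. 249.]
top basket 0.73 [ 0.34  -0.238  0.008] [347. 252.]
top basket 0.73 [ 0.759 -0.255  0.006] [351. 135.]
top chute 0.66 [0.634 0.028 0.143] [271. 161.]
top abacus 0.96 [ 0.404 -0.465  0.018] [412. 234.]
top pot 0.91 [0.365 0.385 0.061] [166. 243.]
0.9 [ 0.22126768 -0.58451245  0.22629628] [ 9.83675460e-01  1.79951628e-01  3.04645262e-05 -7.87203995e-06] 0.025
```

View pics/scene0.png

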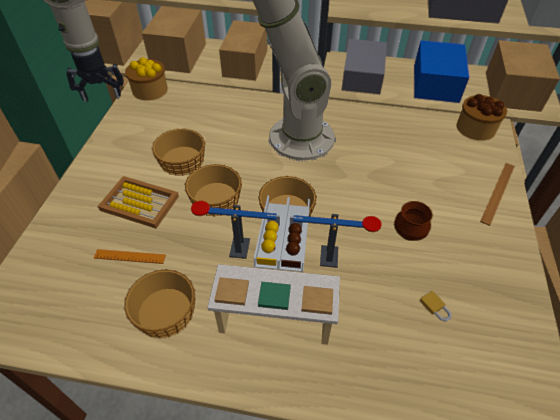

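View pics/top0.png

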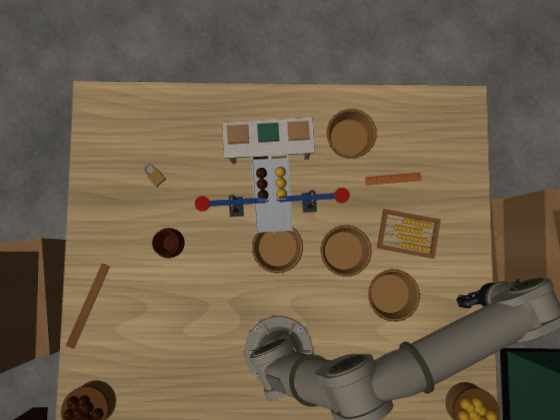

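Scene: yellow beads at (270,240) in the -y (right) lane, whose lever ends in the red pad at (200,208); brown at (293,240), pad (372,224). The top view shows the yellow beads at (280,183), their pad at (342,195), and the brown side's pad at (202,203). The candidates are these two pads, so I choose the right one. The basket under the lip at (277,248) in the top view has the greatest y. I'll check the choice in a crop and measure the pads.

```bash
cat > h.py <<'E'
import cv2,numpy as np
from rig import bot
def pads(p,z=.17):
    b,g,r=[p["img"][...,i].astype(int) for i in range(3)]
    m=((r>130)&(g<50)&(b<50)).astype(np.uint8)
    n,l,s,c=cv2.connectedComponentsWithStats(m)
    out=[]
    for i in range(1,n):
        if s[i,4]<40: continue
        u=cv2.undistortPoints(c[i][None,None],p["intrinsics"],np.array(p["dist"])).ravel()
        d=p["R"].T@np.array([*u,1]); o=-p["R"].T@p["t"]
        out.append((c[i].round(1),s[i,4],(o+d*(z-o[2])/d[2]).round(4)))
    return out
E
python3 - <<'E'
from h import *
for n in("scene","top"):
    p=bot.get_image(n)
    print(n,-p["R"].T@p["t"])
    for x in pads(p,.168):print(x)
    if n=="top": cv2.imwrite("pics/crop.png",cv2.resize(p["img"][110:280,180:370],None,fx=3.5,fy=3.5,interpolation=cv2.INTER_CUBIC))
E
```

```text
scene [1.23881253 0.14436062 1.06854925]
(array([199.9, 207.2]), np.int32(195), array([ 0.5204, -0.1978,  0.168 ]))
(array([371.8, 223. ]), np.int32(201), array([0.4903, 0.2512, 0.168 ]))
top [0.3353166  0.00380459 1.71021623]
```

View pics/crop.png

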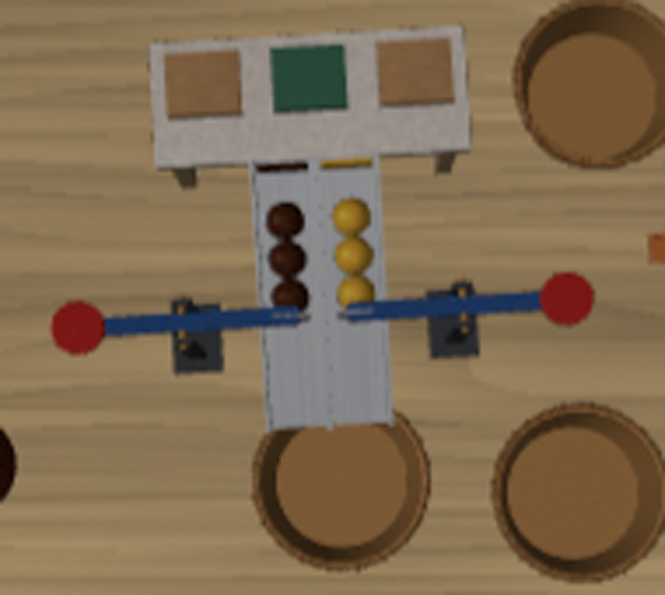

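The crop confirms it: the yellow queue at crop (352,255) sits behind the lever ending in the pad at (567,298). The measured pad spacing is 0.450 m, as it should be. The target pad centre is about (0.519, -0.198, 0.170). I'll shut the gripper and travel there raised.

```bash
python3 -m inch '[{"dx":2,"dy":2.5,"dz":0.6},{"dx":2,"dy":2.5,"dz":0.6},{"dx":2,"dy":2.5,"dz":0.6},{"dx":2,"dy":2.5},{"dx":2,"dy":2.5}]' -1 40
python3 -m inch '[{"dx":2,"dy":2.5},{"dx":2,"dy":2.5},{"dx":2,"dy":2.5},{"dx":2,"dy":2.5},{"dx":2,"dy":2.5}]'
```

```text
schema error: expected keys dx, dy, dz, ax, ay, az
schema error: expected keys dx, dy, dz, ax, ay, az
```

```bash
python3 -m inch '[{"dx":2,"dy":2.5,"dz":0.6,"ax":0,"ay":0,"az":0},{"dx":2,"dy":2.5,"dz":0.6,"ax":0,"ay":0,"az":0},{"dx":2,"dy":2.5,"dz":0.6,"ax":0,"ay":0,"az":0},{"dx":2,"dy":2.5,"dz":0,"ax":0,"ay":0,"az":0},{"dx":2,"dy":2.5,"dz":0,"ax":0,"ay":0,"az":0}]' -1 40
python3 -m inch '[{"dx":2,"dy":2.5,"dz":0,"ax":0,"ay":0,"az":0},{"dx":2,"dy":2.5,"dz":0,"ax":0,"ay":0,"az":0},{"dx":2,"dy":2.5,"dz":0,"ax":0,"ay":0,"az":0},{"dx":2,"dy":2.5,"dz":0,"ax":0,"ay":0,"az":0},{"dx":2,"dy":2.5,"dz":0,"ax":0,"ay":0,"az":0}]'
```

```text
time: 1.42
tcp_pos: [0.3222, -0.4584, 0.2449]
tcp_rot: [0.984, 0.18, 0.0, 0.001]
contact_force: [0.9, 0.5, -0.2]
opening: 0.0257
grip_force: 0.0
time: 1.83
tcp_pos: [0.422, -0.3332, 0.2446]
tcp_rot: [0.984, 0.18, 0.0, 0.0]
contact_force: [0.5, -0.7, 0.1]
opening: -0.0
grip_force: 0.0
```

```bash
python3 -m inch '[{"dx":2,"dy":2.6,"dz":0,"ax":0,"ay":0,"az":0},{"dx":2,"dy":2.6,"dz":0,"ax":0,"ay":0,"az":0},{"dx":2,"dy":2.6,"dz":0,"ax":0,"ay":0,"az":0},{"dx":2,"dy":2.6,"dz":0,"ax":0,"ay":0,"az":0},{"dx":1.6,"dy":2.6,"dz":0,"ax":0,"ay":0,"az":0}]'
python3 -m inch '[{"dx":0,"dy":0,"dz":-1,"ax":0,"ay":0,"az":0},{"dx":0,"dy":0,"dz":-1,"ax":0,"ay":0,"az":0},{"dx":0,"dy":0,"dz":-1,"ax":0,"ay":0,"az":0},{"dx":0,"dy":0,"dz":0,"ax":0,"ay":0,"az":0}]'
python3 - <<'E'
from h import *
p=bot.get_image("scene"); print(pads(p))
cv2.imwrite("pics/above.png",cv2.resize(p["img"][130:290,130:340],None,fx=3.5,fy=3.5))
E
```

```text
time: 2.25
tcp_pos: [0.5184, -0.2029, 0.2444]
tcp_rot: [0.984, 0.18, 0.0, 0.0]
contact_force: [0.8, -0.4, -0.5]
opening: -0.0003
grip_force: 0.0
time: 2.58
tcp_pos: [0.5153, -0.2056, 0.2115]
tcp_rot: [0.984, 0.179, -0.002, -0.001]
contact_force: [0.1, -0.0, -1.1]
opening: -0.0003
grip_force: 0.0
[(array([199.9, 207.2]), np.int32(198), array([ 0.5221, -0.1971,  0.17  ])), (array([371.8, 223. ]), np.int32(202), array([0.492, 0.251, 0.17 ]))]
```

View pics/above.png

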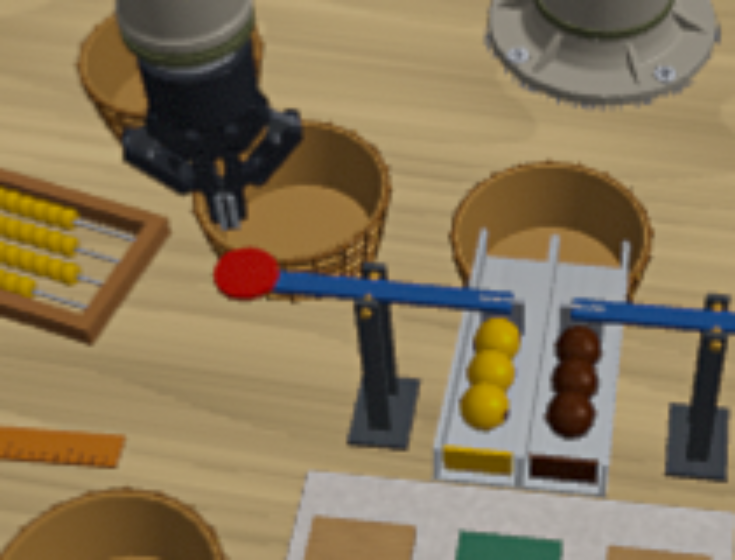

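The picture shows the shut fingertips at about (196,194) and the pad at (200,207), so the tips may be too far back in x. I'll check by projecting them.

Run:
```python
from h import *
o=bot.get_obs();print(o["tcp_pos"],o["tcp_rot"])
t=np.array(o["tcp_pos"])
P=np.array([t,t-[0,0,.025],[.519,-.198,.17],[.519+.025,-.198,.17],[.519-.025,-.198,.17],[.519,-.198,.162]])
for n in("scene","top"):
    p=bot.get_image(n)
    uv=cv2.projectPoints(P,cv2.Rodrigues(p["R"])[0],p["t"],p["intrinsics"],np.array(p["dist"]))[0].reshape(-1,2)
    print(n,uv.round(1).tolist())
    if n=="scene":
        c=cv2.resize(p["img"][150:250,150:270],None,fx=6,fy=6,interpolation=cv2.INTER_CUBIC)
        for u in uv: cv2.circle(c,tuple(int(v) for v in (u-[150,150]+.5)*6),3,(0,255,0),-1)
        cv2.imwrite("pics/proj.png",c)
```

```text
[ 0.51563863 -0.20580839  0.2126385 ] [ 9.83900487e-01  1.78710169e-01 -1.47325611e-03 -5.79523336e-04]
scene [[195.2, 194.1], [196.5, 200.5], [199.9, 206.3], [197.1, 213.5], [202.7, 199.3], [200.3, 208.3]]
top [[345.4, 194.9], [344.3, 195.9], [341.1, 195.4], [341.1, 187.7], [341.1, 203.2], [340.8, 195.7]]
```

View pics/proj.png

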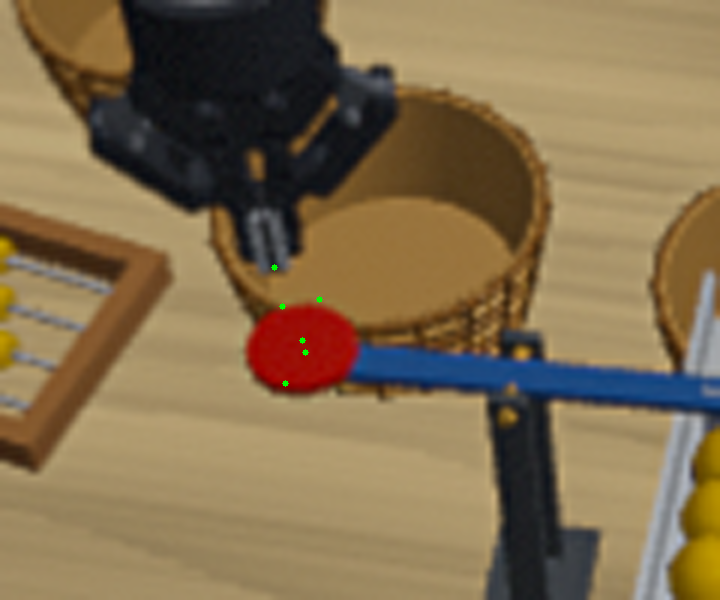

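The rendered fingertip at crop (272,268) coincides with the projected TCP, not with the projected tip at (282,306). Either the tips end 25 mm higher than stated or x is off by about 28 mm, so I'll check from the top camera.

Run:
```python
from h import *
t=np.array(bot.get_obs()["tcp_pos"])
P=np.array([t+[0,0,z] for z in(-.025,.05,.10,.2)])
c=[]
for n,x0,y0 in(("scene",140,90),("top",285,145)):
    p=bot.get_image(n)
    uv=cv2.projectPoints(P,cv2.Rodrigues(p["R"])[0],p["t"],p["intrinsics"],np.array(p["dist"]))[0].reshape(-1,2)
    k=cv2.resize(p["img"][y0:y0+130,x0:x0+100],None,fx=4,fy=4,interpolation=cv2.INTER_CUBIC)
    for u in uv: cv2.circle(k,tuple(int(v) for v in (u-[x0,y0]+.5)*4),3,(0,255,0),-1)
    c.append(k)
cv2.imwrite("pics/axis.png",np.hstack(c))
```

```text
(no output)
```

View pics/axis.png

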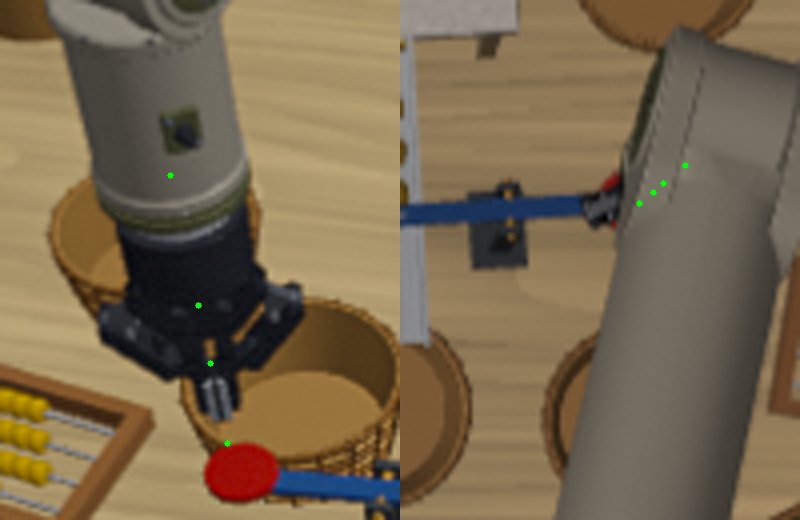

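Laterally the tool axis looks right. The x/z ambiguity remains, so I'll shift slightly in +x, which stays on the pad either way, then descend gently while watching the force.

```bash
python3 -m inch '[{"dx":0.8,"dy":0.3,"dz":-0.5,"ax":0,"ay":0,"az":0},{"dx":0,"dy":0,"dz":-0.5,"ax":0,"ay":0,"az":0},{"dx":0,"dy":0,"dz":-0.5,"ax":0,"ay":0,"az":0},{"dx":0,"dy":0,"dz":0,"ax":0,"ay":0,"az":0}]'
python3 -m inch '[{"dx":0,"dy":0,"dz":-0.5,"ax":0,"ay":0,"az":0},{"dx":0,"dy":0,"dz":0,"ax":0,"ay":0,"az":0}]'
python3 - <<'E'
from h import *
p=bot.get_image("scene"); print(pads(p)); print(bot.get_obs()["contact_force"],bot.get_obs()["tcp_pos"])
cv2.imwrite("pics/d1.png",cv2.resize(p["img"][150:270,150:310],None,fx=5,fy=5,interpolation=cv2.INTER_CUBIC))
E
```

```text
time: 3.17
tcp_pos: [0.5247, -0.2011, 0.1976]
tcp_rot: [0.984, 0.18, -0.001, -0.001]
contact_force: [-0.3, 0.9, 0.2]
opening: -0.0001
grip_force: 0.0
time: 3.33
tcp_pos: [0.5248, -0.2015, 0.1933]
tcp_rot: [0.984, 0.18, -0.001, -0.0]
contact_force: [-0.1, 0.2, -0.3]
opening: 0.0001
grip_force: 0.0
[(array([200.1, 207.6]), np.int32(184), array([ 0.5233, -0.1964,  0.17  ])), (array([371.8, 223.1]), np.int32(203), array([0.4921, 0.2509, 0.17  ]))]
[ 0.58615644 -0.86980073  0.46500852] [ 0.52488953 -0.20152043  0.19369011]
```

View pics/d1.png

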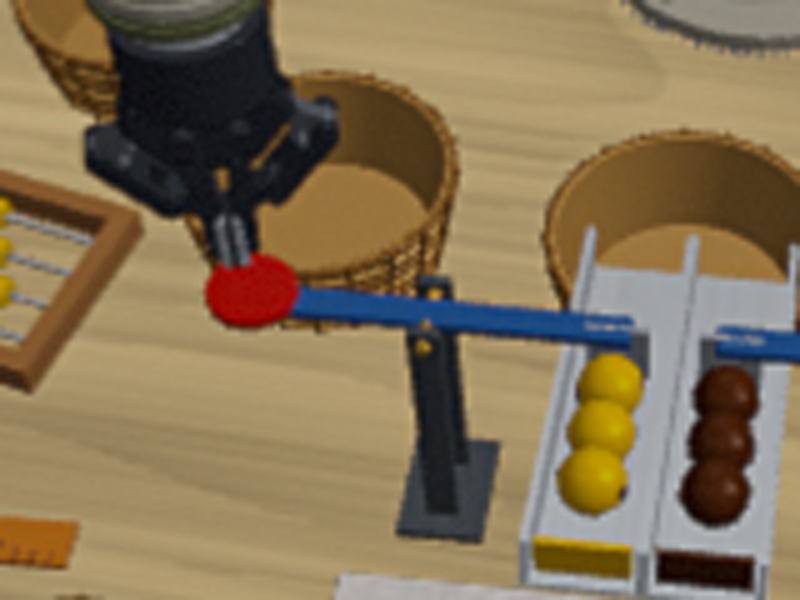

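The tips at (197,203) overlap the back part of the pad and there is no contact yet. The yellow gate is still shut. I'll keep descending in small steps.

```bash
for i in 1; do python3 -m inch '[{"dx":0,"dy":0,"dz":-0.5,"ax":0,"ay":0,"az":0},{"dx":0,"dy":0,"dz":0,"ax":0,"ay":0,"az":0}]' | sed -n '2p;4p'; python3 -m inch '[{"dx":0,"dy":0,"dz":-0.5,"ax":0,"ay":0,"az":0},{"dx":0,"dy":0,"dz":0,"ax":0,"ay":0,"az":0}]'| sed -n '2p;4p'; done
python3 - <<'E'
from h import *
p=bot.get_image("scene"); print(pads(p)); print(bot.get_obs()["contact_force"],bot.get_obs()["tcp_pos"])
cv2.imwrite("pics/d2.png",cv2.resize(p["img"][150:270,150:310],None,fx=5,fy=5,interpolation=cv2.INTER_CUBIC))
E
```

```text
tcp_pos: [0.5249, -0.2015, 0.1885]
contact_force: [-0.6, 0.2, -1.4]
tcp_pos: [0.5249, -0.2014, 0.1834]
contact_force: [0.8, 1.1, -0.5]
[(array([200.4, 208.3]), np.int32(162), array([ 0.5253, -0.1949,  0.17  ])), (array([371.8, 223.1]), np.int32(203), array([0.4921, 0.2509, 0.17  ]))]
[-0.26411663  0.22067115  0.57302804] [ 0.52492745 -0.20146811  0.18371112]
```

View pics/d2.png

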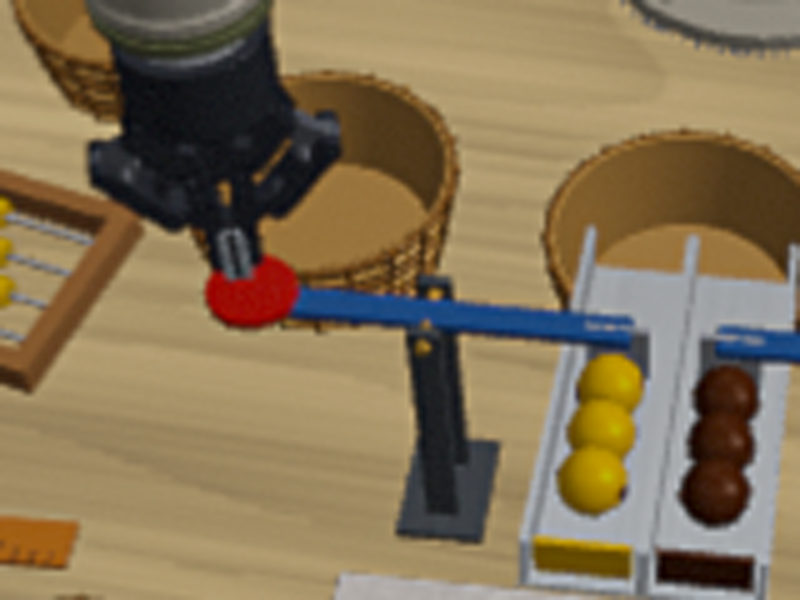

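Still no contact; the fingertips hang over the pad's rear half at (197,205), and the gates are unchanged. Contact should come near TCP z 0.17.

```bash
python3 -m inch '[{"dx":0,"dy":0,"dz":-0.5,"ax":0,"ay":0,"az":0},{"dx":0,"dy":0,"dz":0,"ax":0,"ay":0,"az":0}]' | sed -n '2p;4p'; python3 -m inch '[{"dx":0,"dy":0,"dz":-0.5,"ax":0,"ay":0,"az":0},{"dx":0,"dy":0,"dz":0,"ax":0,"ay":0,"az":0}]'| sed -n '2p;4p'; python3 -m inch '[{"dx":0,"dy":0,"dz":-0.5,"ax":0,"ay":0,"az":0},{"dx":0,"dy":0,"dz":0,"ax":0,"ay":0,"az":0}]'| sed -n '2p;4p'
python3 - <<'E'
from h import *
p=bot.get_image("scene"); print(pads(p)); print(bot.get_obs()["contact_force"],bot.get_obs()["tcp_pos"])
cv2.imwrite("pics/d3.png",cv2.resize(p["img"][150:270,150:310],None,fx=5,fy=5,interpolation=cv2.INTER_CUBIC))
E
```

```text
tcp_pos: [0.5249, -0.2014, 0.1784]
contact_force: [-0.5, 0.5, 0.2]
tcp_pos: [0.5248, -0.2014, 0.1733]
contact_force: [0.6, 0.1, -0.0]
tcp_pos: [0.5249, -0.2014, 0.1683]
contact_force: [0.3, 0.3, -0.5]
[(array([201.1, 208.9]), np.int32(121), array([ 0.527 , -0.1923,  0.17  ])), (array([371.8, 223. ]), np.int32(202), array([0.492, 0.251, 0.17 ]))]
[0.15093863 0.27538711 0.02867467] [ 0.52493679 -0.20139904  0.16865742]
```

```bash
python3 -m inch '[{"dx":0,"dy":0,"dz":-0.5,"ax":0,"ay":0,"az":0},{"dx":0,"dy":0,"dz":0,"ax":0,"ay":0,"az":0}]' | sed -n '2p;4p'; python3 -m inch '[{"dx":0,"dy":0,"dz":-0.5,"ax":0,"ay":0,"az":0},{"dx":0,"dy":0,"dz":0,"ax":0,"ay":0,"az":0}]'| sed -n '2p;4p'
python3 - <<'E'
from h import *
p=bot.get_image("scene"); print(pads(p)); print(bot.get_obs()["contact_force"],bot.get_obs()["tcp_pos"])
cv2.imwrite("pics/d4.png",cv2.resize(p["img"][150:270,150:310],None,fx=5,fy=5,interpolation=cv2.INTER_CUBIC))
E
```

```text
tcp_pos: [0.5253, -0.2016, 0.1637]
contact_force: [1.4, -0.7, 2.3]
tcp_pos: [0.5252, -0.2017, 0.1587]
contact_force: [1.4, -1.1, 2.2]
[(array([201.9, 210.4]), np.int32(102), array([ 0.5316, -0.1888,  0.17  ])), (array([371.8, 223.1]), np.int32(203), array([0.4921, 0.2509, 0.17  ]))]
[ 0.6173938  -0.79650275  2.65541914] [ 0.5253371  -0.20169905  0.15908589]
```

View pics/d4.png

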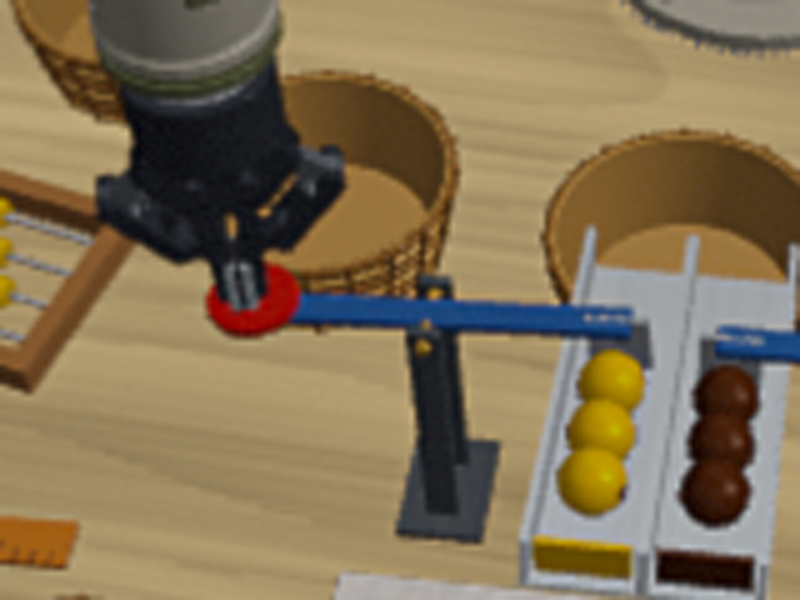

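Contact was made at TCP z ≈ 0.167. The pad is sinking and the yellow lever's inner end at (627,320) is rising; the force is 2.5 N. Next I'll press about 24 mm more.

```bash
python3 -m inch '[{"dx":0,"dy":0,"dz":-0.8,"ax":0,"ay":0,"az":0},{"dx":0,"dy":0,"dz":-0.8,"ax":0,"ay":0,"az":0},{"dx":0,"dy":0,"dz":-0.8,"ax":0,"ay":0,"az":0},{"dx":0,"dy":0,"dz":0,"ax":0,"ay":0,"az":0}]'
cat >> h.py <<'E'
def beads(p):
    for l in("yellow_1","brown_1"):
        for d in bot.recognise(p,l): print(l,round(d["score"],2),np.round(d["at"],3))
    h=cv2.cvtColor(p["img"],cv2.COLOR_BGR2HSV)[205:270,255:310]
    print("yellow px in lane",(cv2.inRange(h,(20,150,100),(35,255,255))>0).sum())
E
python3 - <<'E'
from h import *
p=bot.get_image("scene"); beads(p); print(bot.get_obs()["contact_force"],bot.get_obs()["tcp_pos"])
E
python3 -m inch '[{"dx":0,"dy":0,"dz":0,"ax":0,"ay":0,"az":0},{"dx":0,"dy":0,"dz":0,"ax":0,"ay":0,"az":0},{"dx":0,"dy":0,"dz":0,"ax":0,"ay":0,"az":0},{"dx":0,"dy":0,"dz":0,"ax":0,"ay":0,"az":0},{"dx":0,"dy":0,"dz":0,"ax":0,"ay":0,"az":0}]'|sed -n '1,4p'
python3 - <<'E'
from h import *
p=bot.get_image("scene"); beads(p)
E
```

```text
time: 5.03
tcp_pos: [0.5248, -0.201, 0.1334]
tcp_rot: [0.984, 0.18, -0.001, -0.001]
contact_force: [2.0, -0.6, 3.1]
opening: 0.0004
grip_force: 1.7
yellow_1 0.69 [0.519 0.002 0.143]
yellow_1 0.61 [ 0.593 -0.001  0.158]
yellow_1 0.5 [0.554 0.002 0.155]
brown_1 0.6 [0.564 0.061 0.155]
brown_1 0.55 [0.604 0.066 0.162]
brown_1 0.51 [0.534 0.061 0.148]
brown_1 0.48 [ 0.515 -0.092  0.164]
yellow px in lane 438
[-0.65462308  0.43259888  3.79822661] [ 0.52513447 -0.20149602  0.13527088]
time: 5.6
tcp_pos: [0.5252, -0.2015, 0.1354]
tcp_rot: [0.984, 0.18, -0.0, -0.0]
contact_force: [-1.6, 0.8, 3.7]
yellow_1 0.65 [0.505 0.182 0.16 ]
yellow_1 0.61 [ 0.347 -0.022  0.035]
yellow_1 0.6 [0.311 0.    0.038]
brown_1 0.72 [0.603 0.063 0.161]
yellow px in lane 97
```

The beads are rolling. I'll keep holding and check until all three are in.

```bash
for i in 1 2; do python3 -m inch '[{"dx":0,"dy":0,"dz":0,"ax":0,"ay":0,"az":0},{"dx":0,"dy":0,"dz":0,"ax":0,"ay":0,"az":0},{"dx":0,"dy":0,"dz":0,"ax":0,"ay":0,"az":0},{"dx":0,"dy":0,"dz":0,"ax":0,"ay":0,"az":0},{"dx":0,"dy":0,"dz":0,"ax":0,"ay":0,"az":0}]'|sed -n '1,4p'; done
python3 - <<'E'
from h import *
p=bot.get_image("scene"); beads(p); a=p["img"][170:270,240:320]
q=bot.get_image("top"); beads(q); b=q["img"][145:285,230:342]
f=lambda k,s:cv2.resize(k,None,fx=s,fy=s,interpolation=cv2.INTER_CUBIC)
A=f(a,5);B=cv2.resize(f(b,4),(400,500))
cv2.imwrite("pics/held.png",np.hstack([A,B]))
E
```

```text
time: 6.17
tcp_pos: [0.5252, -0.2015, 0.1353]
tcp_rot: [0.984, 0.18, -0.0, -0.0]
contact_force: [-1.0, 0.8, 3.6]
time: 6.58
tcp_pos: [0.5252, -0.2015, 0.1353]
tcp_rot: [0.984, 0.18, 0.0, -0.0]
contact_force: [-3.2, -0.5, 3.6]
yellow_1 0.52 [ 0.33  -0.017  0.035]
yellow_1 0.44 [0.317 0.018 0.035]
brown_1 0.64 [0.601 0.064 0.162]
brown_1 0.59 [0.565 0.059 0.158]
brown_1 0.5 [0.529 0.058 0.147]
yellow px in lane 98
yellow_1 0.58 [0.307 0.012 0.038]
yellow_1 0.47 [ 0.32  -0.018  0.036]
yellow_1 0.4 [ 0.36  -0.026  0.038]
brown_1 0.58 [0.554 0.055 0.157]
brown_1 0.57 [0.59  0.06  0.166]
brown_1 0.49 [0.521 0.052 0.151]
brown_1 0.3 [0.495 0.197 0.162]
yellow px in lane 172
```

View pics/held.png

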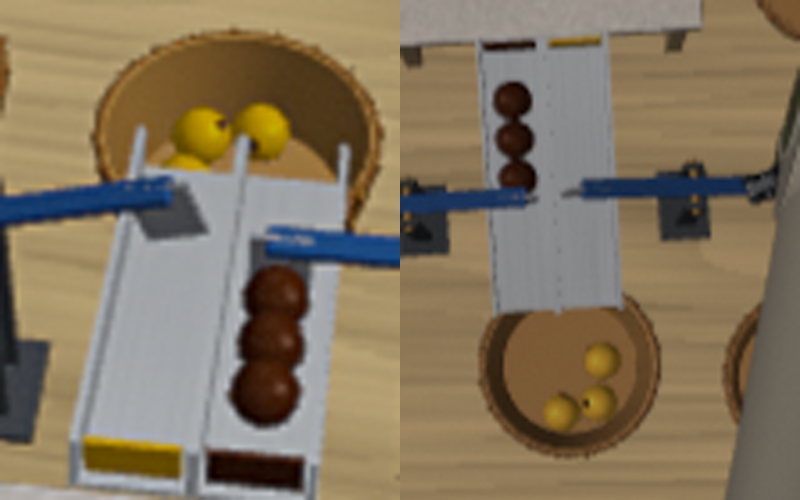

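All three yellow beads are in the basket, at composite (603,360), (598,402) and (562,412) in the top half. The right gate is raised and the three brown beads wait at (515,140). I'll let go by lifting straight up.

```bash
python3 -m inch '[{"dx":0,"dy":0,"dz":1,"ax":0,"ay":0,"az":0},{"dx":0,"dy":0,"dz":1,"ax":0,"ay":0,"az":0},{"dx":0,"dy":0,"dz":1,"ax":0,"ay":0,"az":0},{"dx":0,"dy":0,"dz":1.5,"ax":0,"ay":0,"az":0},{"dx":0,"dy":0,"dz":2,"ax":0,"ay":0,"az":0}]'|sed -n '1,4p'
python3 -m inch '[{"dx":0,"dy":-0.5,"dz":2.5,"ax":0,"ay":0,"az":0},{"dx":0,"dy":-0.5,"dz":2.5,"ax":0,"ay":0,"az":0},{"dx":0,"dy":0,"dz":0,"ax":0,"ay":0,"az":0},{"dx":0,"dy":0,"dz":0,"ax":0,"ay":0,"az":0},{"dx":0,"dy":0,"dz":0,"ax":0,"ay":0,"az":0}]'|sed -n '1,4p'
python3 -m inch '[{"dx":0,"dy":0,"dz":0,"ax":0,"ay":0,"az":0},{"dx":0,"dy":0,"dz":0,"ax":0,"ay":0,"az":0},{"dx":0,"dy":0,"dz":0,"ax":0,"ay":0,"az":0},{"dx":0,"dy":0,"dz":0,"ax":0,"ay":0,"az":0},{"dx":0,"dy":0,"dz":0,"ax":0,"ay":0,"az":0}]'|sed -n '1,4p'
python3 - <<'E'
from h import *
p=bot.get_image("scene"); print(pads(p,.168)); beads(p)
beads(bot.get_image("top"))
d=cv2.absdiff(p["img"],cv2.imread("pics/scene0.png")).max(2)
print("right lever/gate area diff",(d[205:222,215:280]>40).sum(), "ruler/padlock/abacus", [(d[a:b,c:e]>40).sum() for a,b,c,e in((160,228,478,520),(285,325,415,455),(175,228,95,180),(200,240,390,435))])
E
```

```text
time: 7.3
tcp_pos: [0.5247, -0.201, 0.2006]
tcp_rot: [0.984, 0.18, -0.001, -0.001]
contact_force: [0.1, 0.2, -0.3]
time: 7.72
tcp_pos: [0.5253, -0.2111, 0.2504]
tcp_rot: [0.984, 0.18, 0.0, -0.0]
contact_force: [1.0, 0.2, -0.8]
time: 8.13
tcp_pos: [0.5251, -0.2114, 0.25]
tcp_rot: [0.984, 0.18, -0.0, -0.0]
contact_force: [-0.5, 0.6, -0.1]
[(array([199.8, 207.3]), np.int32(198), array([ 0.5207, -0.198 ,  0.168 ])), (array([371.8, 223.1]), np.int32(203), array([0.4905, 0.2511, 0.168 ]))]
yellow_1 0.66 [0.314 0.018 0.034]
brown_1 0.73 [0.603 0.065 0.162]
brown_1 0.53 [0.532 0.059 0.149]
yellow px in lane 95
yellow_1 0.45 [ 0.357 -0.028  0.041]
yellow_1 0.42 [ 0.322 -0.021  0.033]
brown_1 0.67 [0.552 0.055 0.159]
brown_1 0.45 [0.52  0.054 0.149]
brown_1 0.44 [0.307 0.015 0.034]
yellow px in lane 171
right lever/gate area diff 7 ruler/padlock/abacus [np.int64(0), np.int64(0), np.int64(17), np.int64(0)]
```

The pad is back at rest, its gate is shut, the brown queue hasn't moved and the bystanders are in place. I'll hand it in.

```bash
python3 -c "
from rig import bot
print(bot.sign_off())"
```

```text
the job is handed in; nothing more can be done
None
```

The three yellow beads are in the cane basket, their gate has dropped shut, the brown beads still wait behind their closed gate, no bead was touched and the bystanders were left in place; the job was handed in at about 8 s.

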